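Set the filter changer to its third click and lock it

ROBOT

A 6-joint arm with a two-finger parallel gripper is mounted at the origin on a cart in front of the work surface, level with it; the furniture and walls round the work are solid. World frame = base frame: x ahead of the robot, y to its left, z up, the work surface at z = 0. Lengths are in m, angles in rad, forces in N, time in s.
With the tool pointing down it reaches from about 0.4 to 0.825 m from the base axis. Payload 7 kg.
Tool frame: the origin (TCP) lies on the centre line of the jaws, within the pads' length; the fingertips stand tip_reach ahead of it and the grasp point (between the pads) is the TCP (tip_reach is the distance from the TCP to the fingertips, in m); z points along the fingers, y is the line along which they close (so a half turn about z gives the same grasp; the last joint's range is limited). The gripper opens to 88 mm and grips with 3 to 60 N. Pads are 19 mm wide; open, the fingers measure 130 mm over their backs; the gripper's body (78 mm by 193 mm) begins 47 mm behind the grasp point.
Start: joints at [1.514, 0.359, 0.012, 0, -1.224, -0.288], TCP at [0.228, 0.635, 0.246] pointing down, gripper open.
Joint ranges: [-3.07, 3.07], [-1.43, 2.12], [-1.02, 1.25], [-3.03, 1.67], [-3.05, -0], [-3.03, 3.03]. Speed limits (rad/s): [2.39, 2.39, 3.01, 3.14, 3.14, 3.14].

INTERFACE

Orientations are given as [roll, pitch, yaw] about the fixed x, y, z axes, in that order (R = Rz(yaw) Ry(pitch) Rx(roll)).
In Python, from station import get_state, grab_frame, calibration, job_done, find_in, mark_of, tip_reach gives the robot as it stands.
- The arm moves only by the shell command python3 -m handwheel 'ROWS' [OPENING] [FORCE]. ROWS is JSON, a list of rows, each an object with "delta_pos": the shift along the world's x, y, z in units of 30 mm (1.0 is 30 mm), a list of three; "dr": the turn, a rotation vector about the world's x, y, z in degrees, a list of three. In form: [{"delta_pos": [tx, ty, tz], "dr": [rx, ry, rz]}, ...]. A call has 1 to 10 rows; each row shifts and turns the commanded pose from where the row before left it; what a row does not reach is not made up. A row lasts 1/10 s, in which the tool goes at most 50 mm and 8.59 degrees, less where a joint would pass 70% of its speed; a pose out of reach is approached as far as the arm can. A call is refused whole if a number of a shift passes 1 or a number of a turn 8.59, either way. A call with a gripper value outside its range is refused whole. OPENING is the closure, from -1 (fully open) to 1 (shut), set as the call begins (- or left out, the last holds). The fingers move at their own pace and stop on an object; FORCE is the grip in N (left out, the last holds). Time passes only in rows, so rows that do not move let the fingers close. It gives the time, the measured TCP pose, the force, the opening and the grip force at its end, in the units of the state.
- get_state(): the state, without advancing time (a new reading comes with each control period).
- grab_frame(name): name is "scene" or "side" or "wrist"; returns the picture (384x512x3 uint8, red, green, blue); there is no depth.
- calibration(name): a dict with "fx", "fy", "cx", "cy" (pixels), "k1" (the pictures are not rectified: a ray, as slopes to the right and down, at radius r is drawn at 1 + k1 r^2 times it, then the intrinsics apply), "extrinsics" (4x4, takes a point from world to camera coordinates). Camera axes: x right, y down, z forward; pixel columns grow to the right and rows downward; lengths in m; the calibration is good to about 2 mm. A picture is of the moment at which its call begins: read the wrist's pose just before it. calibration takes no time and is no camera call; for the wrist camera it gives the pose at the moment of the call.
- job_done(): hands the job in; it is judged then, once.
Trained networks look in the newest picture that a camera, given by its name, has taken for a name from the list of things; names that differ only in an ending like _2 or _b are one class to them, and where a whole thing is asked for, a point or a joint stands for the part that bears it (a point fixed in the world has none). Each returns a list of dicts, best first, with "conf" (0 to 1); they miss things now and then, are a little off and sometimes report something else, mostly with a low value. They report only what shows in the picture. A call takes as long as a camera call. They do not tell look-alikes from the thing itself.
- find_in(camera, query): "location" ([column, row] in pixels, amid what is visible of it).
- mark_of(camera, query): "location" ([column, row] in pixels: a listed point, or the origin of a listed thing).
The state is a dict: "t": time; "q": joint angles; "qd": joint speeds; "joint_efforts": joint torques, N m; "eef_pos": TCP position; "ee_rot": TCP orientation; "force": force on the tool from outside, world axes, zero at the start; "moment": the same for the moment, N m; "width": finger opening in m; "gripper_force": force on a finger pad.
Only numpy, scipy, OpenCV 4.12 (cv2) and the standard library are available. Lean on these libraries where they do the work, as an engineer would, in place of code of your own. Each camera call takes 0.05 s, during which the arm holds its last target. There are 200 camera calls.

TASK

With shut fingers or a fingertip, push the lever of the filter changer along its slot towards the lock pin, counting the clicks by feel; leave it seated in the third click, and do not run past that one. Then press the lock pin at the end of the slot fully down. Do not pinch the lever, and leave the things standing around where they are.

Things in the scene. Friction and masses are not known exactly. Their poses are not given: they have to be found in the camera images.
- changer: Filter changer bolted to the bench: low aluminium housing, 56 mm (its x) by 220 mm (its y), top 32 mm above the bench, feet 86 mm over their ends, a black beam tube on each long side. Origin: centre of its underside. A slot runs along its y axis; the lever starts near the -y end and is pushed to +y, where a bridge (top 40 mm up) carries the lock pin. Fine lines beside the slot mark the 5 clicks.
- filter_slide (a joint): Travel of lever and slide, m: 0 at the -y stop, 0.090 at the +y stop; starts at rest at 0 to 0.012. Free (1 N) up to 0.017, then a sprung ball clicks into five detents at 0.031, 0.045, 0.059 (third), 0.073, 0.087. The push rises to 5 to 9 N on meeting the ball or leaving a detent, then falls to the crest 7 mm before each detent; just past it the slide snaps into the detent by itself.
- lever_push (a point): Centre of the lever's back (-y) face, the face to push on, 52 mm above the bench; axes as the changer's. The lever is an upright black block, 26 mm wide (x), 18 mm thick (y), its sides from 35 to 69 mm above the bench. Behind it is the flat top of the housing. Lever's middle: 9 mm further to +y, at y = -0.050 + travel in the changer's frame; it stands level with the n-th line at the n-th click.
- lock_pin (a joint): How far the lock pin is pressed down, m: 0 up, 0.006 fully down. It moves stiffly (about 3 N), has no spring and stays where it is left. With the slide seated in a detent its point enters a hole in the slide; between the detents it meets the solid slide after about 1 mm and pushes back hard.
- lock_top (a point): Centre of the top of the lock pin's round steel cap, 20 mm across, 53.5 mm above the bench when up and 47.5 mm when fully down; it stands on the bridge, 90 mm along +y from the changer's centre.
- vial_one: Bystander, not to be moved: closed glass vial with a screw cap, 23 mm across and 52 mm tall, standing loose on the bench; origin at the centre of its underside.
- vial_two: Bystander, not to be moved: closed glass vial with a screw cap, 23 mm across and 52 mm tall, standing loose on the bench; origin at the centre of its underside.
- chip_box_one: Bystander, not to be moved: flat closed chip box, 50 x 50 x 18 mm, standing loose on the bench; origin at the centre of its underside.
- chip_box_two: Bystander, not to be moved: flat closed chip box, 50 x 50 x 18 mm, standing loose on the bench; origin at the centre of its underside.
- dropper_bottle: Bystander, not to be moved: plastic dropper bottle, 36 mm across and 94 mm tall, standing loose on the bench; origin at the centre of its underside.
- brick: Bystander, not to be moved: black power supply brick, 46 x 98 x 30 mm, standing loose on the bench; origin at the centre of its underside.
Mind the look-alikes: they are no part of the job. Of the things that look like the changer, take the one that is farthest to the robot's left at the start.

How it is judged:
On the way:
1. the lever is seated in the third click, at rest, with the lock pin still up (value of joint filter_slide between 0.0555 and 0.0625 m and velocity of joint filter_slide between -0.01 and 0.01 m/s and value of joint lock_pin below 0.002 m), for 0.2 s.
At the end, for the whole second after the job is handed in: the slide is in its third detent (within 3.5 mm of 0.059), the lock pin is down by more than 4.5 mm, and the things around have not been moved or lifted by more than 15 mm (value of joint filter_slide between 0.0555 and 0.0625 m and value of joint lock_pin above 0.0045 m and distance of each of vial_one, vial_two, chip_box_one, chip_box_two, dropper_bottle, brick from where it was at the start of the episode below 0.015 m); the robot touches nothing.
It fails at once if the lever runs past the third click (beyond the crest after it) (value of joint filter_slide above 0.0675 m).
It fails at once if the lock pin is pressed (more than 3 mm) while the lever is not in the third click (value of joint lock_pin above 0.003 m and not (value of joint filter_slide between 0.0555 and 0.0625 m)).
It fails at once if the lever is pinched between the fingers (opposite faces loaded at once) ((contact force between the fingers and filter_slide_c1 above 1 N and contact force between the fingers and filter_slide_c2 above 1 N) or (contact force between the fingers and filter_slide_c3 above 1 N and contact force between the fingers and filter_slide_c4 above 1 N)).
It fails at once if one of the things standing around is moved or lifted by more than 15 mm (distance of any of vial_one, vial_two, chip_box_one, chip_box_two, dropper_bottle, brick from where it was at the start of the episode above 0.015 m).
It also fails if it takes over 61 s, if anything falls off the work surface, if the arm or the gripper's body presses on something with over 40 N, if the wrist force passes 120 N, or if a joint passes its speed limit or range.

## Working session

There is one attempt and no reset: what is moved stays moved. The work goes in short steps, Python scripts to look and compute and a shell command to move; the robot and the scene stay as the last step left them, time stands still between calls to the robot, and variables do not carry over. Pictures are saved under pics/ and viewed, at most 10 in all, crops included, and the job is handed in when it is done.

```bash
mkdir -p pics; cat > h.py <<'E'
import numpy as np, cv2
from station import *
def snap(n,f=None):
    im=grab_frame(n)
    if f: cv2.imwrite('pics/'+f,im[:,:,::-1])
    return im
def ray(c,px):
    K=np.array([[c['fx'],0,c['cx']],[0,c['fy'],c['cy']],[0,0,1.]]);
    d=np.array([(px[0]-c['cx'])/c['fx'],(px[1]-c['cy'])/c['fy']]); u=d.copy()
    for _ in range(20): u=d/(1+c['k1']*(u@u))
    E=np.array(c['extrinsics']); R=E[:3,:3]
    return -R.T@E[:3,3], R.T@np.array([u[0],u[1],1])
def onz(c,px,z):
    o,d=ray(c,px); return o+d*(z-o[2])/d[2]
def proj(c,p):
    E=np.array(c['extrinsics']); q=E[:3,:3]@p+E[:3,3]; u=q[:2]/q[2]; u=u*(1+c['k1']*(u@u))
    return np.array([c['fx']*u[0]+c['cx'],c['fy']*u[1]+c['cy']])
E
python3 - <<'E'
from h import *
np.set_printoptions(precision=4,suppress=True)
s=get_state();print(s,tip_reach() if callable(tip_reach) else tip_reach)
ims=[]
for n in ['scene','side','wrist']:
    ims.append(snap(n)); c=calibration(n)
    for q,z in [('changer',0),('lever_push',.052),('lock_top',.0535)]:
        for m in mark_of(n,q)[:4]: print(n,q,np.round(m['location'],1),round(m['conf'],2),onz(c,m['location'],z))
cv2.imwrite('pics/a.png',np.hstack(ims[:2])[:,:,::-1][:, :][::1,::1]) 
cv2.imwrite('pics/a.png',cv2.resize(np.vstack([np.hstack(ims[:2]),np.hstack([ims[2],ims[2]*0])]),(800,600))[:,:,::-1])
E
```

```text
{'t': 0.0, 'q': array([ 1.5141,  0.3594,  0.0111, -0.0003, -1.2241, -0.2881]), 'qd': array([-0.0003, -0.001 , -0.0009,  0.    , -0.0029, -0.0008]), 'joint_efforts': array([ -0.0009, -58.2715,  29.3045,   6.997 ,   0.0068,  -0.0002]), 'eef_pos': array([0.228 , 0.6348, 0.2447]), 'ee_rot': array([ 3.14  , -0.0002, -0.3449]), 'force': array([ 0.6846, -0.571 , -0.3513]), 'moment': array([-0.0053, -0.0258,  0.0113]), 'gripper_force': 0.0, 'width': 0.08767916836464006} 0.019
scene changer [373.6 277.1] 0.98 [ 0.6863 -0.3226  0.    ]
scene changer [246.4 207.2] 0.83 [0.5604 0.0508 0.    ]
scene changer [206.5 272.5] 0.7 [ 0.3616 -0.1062  0.    ]
scene lever_push [400.2 276.4] 0.93 [ 0.6981 -0.3795  0.052 ]
scene lever_push [260.5 197.7] 0.76 [0.5826 0.0112 0.052 ]
scene lever_push [227.  274.2] 0.72 [ 0.3823 -0.1763  0.052 ]
scene lock_top [345.1 241.1] 0.49 [ 0.6662 -0.2342  0.0535]
scene lock_top [182.8 238.6] 0.45 [ 0.3426 -0.0258  0.0535]
scene lock_top [223.8 175.4] 0.43 [0.5452 0.1524 0.0535]
side changer [192.1 251.2] 0.79 [ 0.3666 -0.1067  0.    ]
side changer [249.9 201.1] 0.65 [0.5747 0.0702 0.    ]
side changer [321.4 294.9] 0.6 [ 0.681  -0.3316 -0.    ]
side lever_push [335.6 298.9] 0.78 [ 0.6934 -0.3854  0.052 ]
side lever_push [198.7 254.4] 0.7 [ 0.3826 -0.1691  0.052 ]
side lever_push [258.3 201. ] 0.6 [0.5881 0.0081 0.052 ]
side lock_top [180.5 222.6] 0.56 [ 0.3454 -0.0376  0.0535]
side lock_top [236. 178.] 0.43 [0.5416 0.1321 0.0535]
side lock_top [309.8 256.8] 0.38 [ 0.6726 -0.2422  0.0535]
```

View pics/a.png

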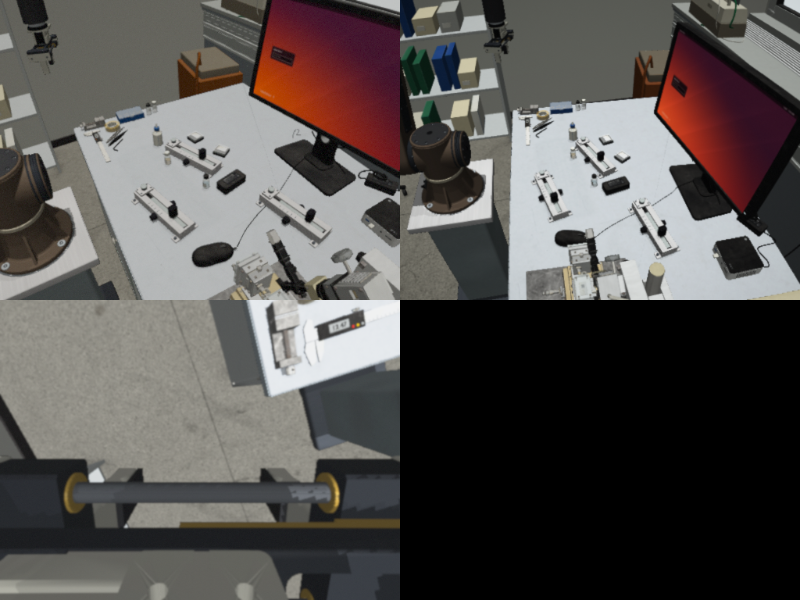

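```bash
R='{"delta_pos":[0.57,-0.96,0.05],"dr":[0,0,-2.63]}'; python3 -m handwheel '[{"delta_pos":[0.57,-0.96,0.05],"dr":[0,0,-2.63]},{"delta_pos":[0.57,-0.96,0.05],"dr":[0,0,-2.63]},{"delta_pos":[0.57,-0.96,0.05],"dr":[0,0,-2.63]},{"delta_pos":[0.57,-0.96,0.05],"dr":[0,0,-2.63]},{"delta_pos":[0.57,-0.96,0.05],"dr":[0,0,-2.63]},{"delta_pos":[0.57,-0.96,0.05],"dr":[0,0,-2.63]},{"delta_pos":[0.57,-0.96,0.05],"dr":[0,0,-2.63]},{"delta_pos":[0.57,-0.96,0.05],"dr":[0,0,-2.63]},{"delta_pos":[0.57,-0.96,0.05],"dr":[0,0,-2.63]},{"delta_pos":[0.57,-0.96,0.05],"dr":[0,0,-2.63]}]' 1 20
python3 -m handwheel '[{"delta_pos":[0.57,-0.96,0.05],"dr":[0,0,-2.63]},{"delta_pos":[0.57,-0.96,0.05],"dr":[0,0,-2.63]},{"delta_pos":[0.57,-0.96,0.05],"dr":[0,0,-2.63]},{"delta_pos":[0.57,-0.96,0.05],"dr":[0,0,-2.63]},{"delta_pos":[0.57,-0.96,0.05],"dr":[0,0,-2.63]},{"delta_pos":[0.57,-0.96,0.05],"dr":[0,0,-2.63]},{"delta_pos":[0.57,-0.96,0.05],"dr":[0,0,-2.63]},{"delta_pos":[0.57,-0.96,0.05],"dr":[0,0,-2.63]},{"delta_pos":[0.57,-0.96,0.05],"dr":[0,0,-2.63]},{"delta_pos":[0.57,-0.96,0.05],"dr":[0,0,-2.63]}]'
cat > look.py <<'E'
from h import *
import sys
np.set_printoptions(precision=4,suppress=True)
s=get_state();print(s['eef_pos'],s['ee_rot'],s['force'])
c=calibration('wrist'); im=snap('wrist',sys.argv[1])
E=np.array(c['extrinsics']);print('cam',-E[:3,:3].T@E[:3,3],E[2,:3])
for q,z in [('changer',0),('lever_push',.052),('lock_top',.0535),('vial_one',0),('chip_box_one',0),('dropper_bottle',0),('brick',0)]:
    for m in mark_of('wrist',q)[:3]: print(q,np.round(m['location'],1),round(m['conf'],2),onz(c,m['location'],z)[:2])
E
python3 look.py b.png
```

```text
t: 1.6
eef_pos: [0.3997, 0.346, 0.2609]
ee_rot: [-3.141, 0.0, -0.806]
force: [-0.5, 0.2, 0.2]
width: 0.0132
gripper_force: 0.0
t: 2.6
eef_pos: [0.5707, 0.0579, 0.2759]
ee_rot: [-3.141, 0.0, -1.265]
force: [0.5, 1.5, -0.0]
width: 0.0007
gripper_force: 0.0
[0.5707 0.0579 0.2759] [-3.141   0.     -1.2647] [ 0.5245  1.487  -0.0426]
cam [ 0.5914 -0.0043  0.4144] [-0.0732  0.2355 -0.9691]
changer [260.  163.9] 0.98 [0.5675 0.0613]
changer [437.7  87.7] 0.68 [ 0.3676 -0.1121]
lever_push [477.1  30.4] 0.95 [ 0.381  -0.1679]
lever_push [258.5 124.6] 0.85 [0.5872 0.0068]
lever_push [311.8  70.1] 0.44 [ 0.5461 -0.0721]
lock_top [445.6 161.8] 0.55 [ 0.3469 -0.0205]
lock_top [310.5  71.6] 0.31 [ 0.5471 -0.0698]
vial_one [312.5  71.9] 0.9 [ 0.5379 -0.08  ]
chip_box_one [189.9 127.8] 0.83 [0.6781 0.042 ]
chip_box_one [308.3 200.6] 0.57 [0.4809 0.0928]
brick [271.7  26.1] 0.81 [ 0.608  -0.1164]
```

View pics/b.png

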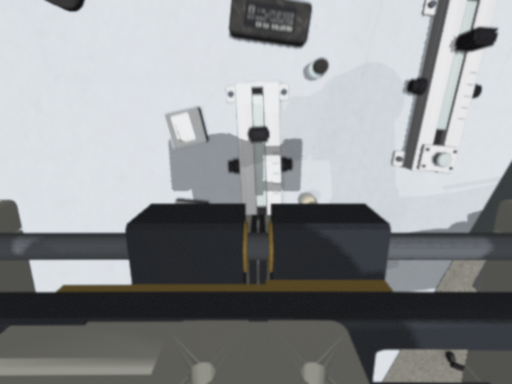

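```bash
python3 -m handwheel '[{"delta_pos":[0.24,-0.8,0]},{"delta_pos":[0.24,-0.8,0]},{"delta_pos":[0.24,-0.8,0]},{"delta_pos":[0.24,-0.8,0]},{"delta_pos":[0.24,-0.8,0]},{"delta_pos":[0,0,0]},{"delta_pos":[0,0,0]}]' || python3 -m handwheel '[{"delta_pos":[0.24,-0.8,0],"dr":[0,0,0]},{"delta_pos":[0.24,-0.8,0],"dr":[0,0,0]},{"delta_pos":[0.24,-0.8,0],"dr":[0,0,0]},{"delta_pos":[0.24,-0.8,0],"dr":[0,0,0]},{"delta_pos":[0.24,-0.8,0],"dr":[0,0,0]},{"delta_pos":[0,0,0],"dr":[0,0,0]}]'
python3 look.py c.png
```

```text
t: 3.6
eef_pos: [0.6065, -0.062, 0.2754]
ee_rot: [3.141, -0.0, -1.264]
force: [0.5, 0.5, 0.2]
width: 0.0004
gripper_force: 0.0
[ 0.6065 -0.062   0.2754] [ 3.1412 -0.0004 -1.2635] [0.4755 0.5221 0.2458]
cam [ 0.6273 -0.1242  0.4139] [-0.0742  0.2348 -0.9692]
changer [421.9 178. ] 0.67 [ 0.3687 -0.111 ]
lever_push [455.  142.3] 0.85 [ 0.3819 -0.1667]
lever_push [256.9 221.4] 0.69 [0.5863 0.0087]
lock_top [249.3   4. ] 0.82 [ 0.6724 -0.2354]
vial_one [305.5 164.7] 0.75 [ 0.5393 -0.0779]
chip_box_one [193.1 211. ] 0.73 [0.6783 0.041 ]
brick [307.4 164. ] 0.74 [ 0.537  -0.0797]
brick [266.9 120.8] 0.55 [ 0.6125 -0.1203]invalid input at $[0]: expected keys delta_pos, dr
```

View pics/c.png

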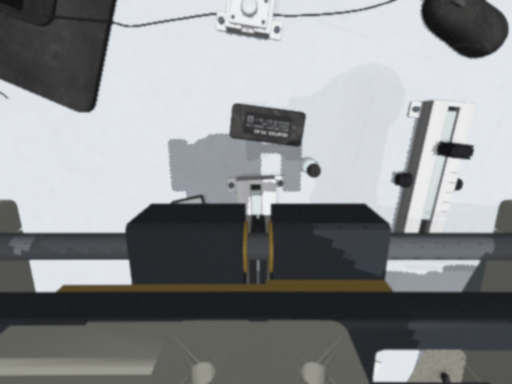

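```bash
python3 - <<'E'
import cv2
im=cv2.imread('pics/b.png')[75:215,195:325]
cv2.imwrite('pics/d.png',cv2.resize(im,None,fx=4.2,fy=4.2,interpolation=cv2.INTER_CUBIC))
E
```

```text
(no output)
```

View pics/d.png

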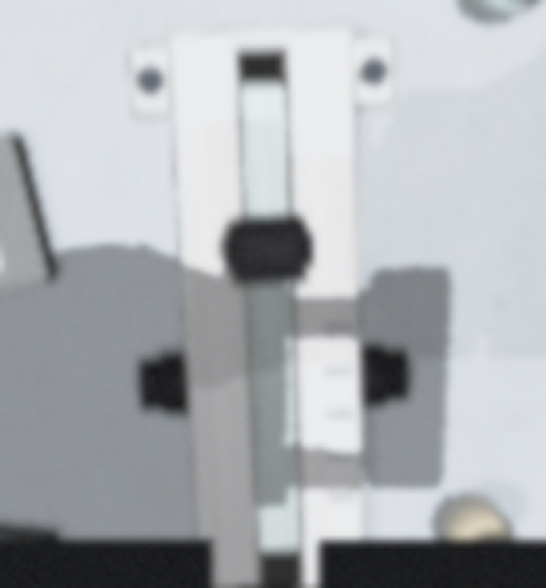

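```bash
cat > fr.py <<'E'
from h import *
c=calibration('wrist')
# camera pose of picture b: shift the present pose's tool offset rigidly
E=np.array(c['extrinsics']);z=np.array([-.0732,.2355,-.9691]);
from station import get_state
from scipy.spatial.transform import Rotation as R
s=get_state();d=-1.2647-s['ee_rot'][2]
Rw=E[:3,:3]@R.from_euler('z',d).as_matrix().T
E[:3,:3]=Rw;E[:3,3]=-Rw@np.array([.5914,-.0043,.4144]);c['extrinsics']=E
P=lambda u,v,h:onz(c,(u/4.2+195,v/4.2+75),h)[:2]
a,b=P(262.5,75,.032),P(279.5,520,.032)
y=(b-a)/np.linalg.norm(b-a);yaw=np.arctan2(-y[0],y[1])
end=P(261.5,33,.032)
o1=end+.11*y
l=P(267,247,.069);o2=P(260,164,0)
print('chk',onz(c,(260,163.9),0)); x=np.array([y[1],-y[0]])
print('a,b',a,b,'yaw',yaw,np.degrees(yaw),'y',y,'o from end',o1)
print('lever top mid',l,'in frame',(l-o1)@x,(l-o1)@y,'travel',(l-o1)@y+.05)
print('n lines y',[(P(338,v,.032)-o1)@y for v in(370,413,493)])
L=o1+.09*y;print('lock',L)
E
python3 fr.py
```

```text
chk [0.56748724 0.06129541 0.        ]
a,b [ 0.60000964 -0.0298077 ] [0.55238742 0.10244087] yaw 0.345640837550431 19.8037612190066 y [-0.33879968  0.94085853] o from end [0.56663241 0.06234795]
lever top mid [0.58403806 0.01642696] in frame 0.0008182327308481525 -0.04910218310654275 travel 0.0008978168934572553
n lines y [np.float64(-0.0069350329061679), np.float64(0.007147876312262879), np.float64(0.034036323784434205)]
lock [0.53614044 0.14702522]
```

```bash
python3 -m handwheel '[{"delta_pos":[-0.1,0.4,-0.8],"dr":[0,0,0.4]},{"delta_pos":[-0.1,0.4,-0.9],"dr":[0,0,0.4]},{"delta_pos":[-0.1,0.4,-0.9],"dr":[0,0,0.4]},{"delta_pos":[-0.09,0.37,-0.9],"dr":[0,0,0.4]},{"delta_pos":[0,0,-1],"dr":[0,0,0.3]},{"delta_pos":[0,0,-1],"dr":[0,0,0.35]},{"delta_pos":[0,0,-1],"dr":[0,0,0]},{"delta_pos":[0,0,-0.64],"dr":[0,0,0]},{"delta_pos":[0,0,0],"dr":[0,0,0]},{"delta_pos":[0,0,0],"dr":[0,0,0]}]'
cat > st.py <<'E'
from h import *
o=np.array([.567,.062]);y=np.array([-.3388,.9409]);x=np.array([.9409,.3388])
s=get_state();p=s['eef_pos'][:2]-o;f=s['force']
print('t %.2f x %.4f y %.4f z %.4f fx %.1f fy %.1f fz %.1f'%(s['t'],p@x,p@y,s['eef_pos'][2],f[:2]@x,f[:2]@y,f[2]))
E
python3 st.py
```

```text
t: 5.0
eef_pos: [0.5948, -0.0134, 0.0618]
ee_rot: [3.141, -0.0, -1.223]
force: [-0.1, 0.2, 1.3]
width: 0.0003
gripper_force: 0.0
t 5.00 x 0.0006 y -0.0803 z 0.0618 fx -0.0 fy 0.3 fz 1.3
```

```bash
(python3 -m handwheel '[{"delta_pos":[-0.0226,0.0627,0],"dr":[0,0,0]},{"delta_pos":[-0.0226,0.0627,0],"dr":[0,0,0]},{"delta_pos":[-0.0226,0.0627,0],"dr":[0,0,0]},{"delta_pos":[-0.0226,0.0627,0],"dr":[0,0,0]},{"delta_pos":[-0.0226,0.0627,0],"dr":[0,0,0]},{"delta_pos":[-0.0226,0.0627,0],"dr":[0,0,0]}]'>/dev/null; python3 st.py
python3 -m handwheel '[{"delta_pos":[-0.0226,0.0627,0],"dr":[0,0,0]},{"delta_pos":[-0.0226,0.0627,0],"dr":[0,0,0]}]'>/dev/null; python3 st.py
python3 -m handwheel '[{"delta_pos":[-0.0226,0.0627,0],"dr":[0,0,0]},{"delta_pos":[-0.0226,0.0627,0],"dr":[0,0,0]}]'>/dev/null; python3 st.py
python3 -m handwheel '[{"delta_pos":[-0.0226,0.0627,0],"dr":[0,0,0]},{"delta_pos":[-0.0226,0.0627,0],"dr":[0,0,0]}]'>/dev/null; python3 st.py
python3 -m handwheel '[{"delta_pos":[-0.0226,0.0627,0],"dr":[0,0,0]}]'>/dev/null; python3 st.py
python3 -m handwheel '[{"delta_pos":[-0.0226,0.0627,0],"dr":[0,0,0]}]'>/dev/null; python3 st.py
python3 -m handwheel '[{"delta_pos":[-0.0113,0.0313,0],"dr":[0,0,0]}]'>/dev/null; python3 st.py
python3 -m handwheel '[{"delta_pos":[-0.0113,0.0313,0],"dr":[0,0,0]}]'>/dev/null; python3 st.py
python3 -m handwheel '[{"delta_pos":[-0.0113,0.0313,0],"dr":[0,0,0]}]'>/dev/null; python3 st.py
python3 -m handwheel '[{"delta_pos":[-0.0113,0.0313,0],"dr":[0,0,0]}]'>/dev/null; python3 st.py
python3 -m handwheel '[{"delta_pos":[-0.0113,0.0313,0],"dr":[0,0,0]}]'>/dev/null; python3 st.py )
```

```text
t 5.60 x 0.0002 y -0.0683 z 0.0615 fx 0.2 fy 0.3 fz 0.1
t 5.80 x 0.0002 y -0.0644 z 0.0614 fx -1.0 fy -1.5 fz 0.2
t 6.00 x 0.0002 y -0.0604 z 0.0614 fx -0.2 fy -1.1 fz 0.2
t 6.20 x 0.0002 y -0.0564 z 0.0613 fx -0.3 fy -1.4 fz 0.8
t 6.30 x 0.0002 y -0.0543 z 0.0614 fx -0.3 fy -1.4 fz 0.8
t 6.40 x 0.0002 y -0.0528 z 0.0614 fx 0.9 fy -9.9 fz -0.7
t 6.50 x 0.0002 y -0.0523 z 0.0614 fx 0.6 fy -11.0 fz -1.7
t 6.60 x 0.0002 y -0.0512 z 0.0614 fx 0.1 fy -5.1 fz 0.8
t 6.70 x 0.0001 y -0.0501 z 0.0614 fx -0.6 fy -1.8 fz 1.1
t 6.80 x 0.0002 y -0.0488 z 0.0614 fx 0.4 fy -1.5 fz 1.0
t 6.90 x 0.0002 y -0.0475 z 0.0614 fx -0.5 fy -0.2 fz -0.2
```

```bash
(python3 -m handwheel '[{"delta_pos":[-0.0226,0.0627,0],"dr":[0,0,0]},{"delta_pos":[-0.0226,0.0627,0],"dr":[0,0,0]}]'>/dev/null; python3 st.py
python3 -m handwheel '[{"delta_pos":[-0.0226,0.0627,0],"dr":[0,0,0]}]'>/dev/null; python3 st.py
python3 -m handwheel '[{"delta_pos":[-0.0113,0.0313,0],"dr":[0,0,0]}]'>/dev/null; python3 st.py
python3 -m handwheel '[{"delta_pos":[-0.0113,0.0313,0],"dr":[0,0,0]}]'>/dev/null; python3 st.py
python3 -m handwheel '[{"delta_pos":[-0.0113,0.0313,0],"dr":[0,0,0]}]'>/dev/null; python3 st.py
python3 -m handwheel '[{"delta_pos":[-0.0113,0.0313,0],"dr":[0,0,0]}]'>/dev/null; python3 st.py
python3 -m handwheel '[{"delta_pos":[-0.0113,0.0313,0],"dr":[0,0,0]}]'>/dev/null; python3 st.py
python3 -m handwheel '[{"delta_pos":[-0.0113,0.0313,0],"dr":[0,0,0]}]'>/dev/null; python3 st.py
python3 -m handwheel '[{"delta_pos":[-0.0113,0.0313,0],"dr":[0,0,0]}]'>/dev/null; python3 st.py
python3 -m handwheel '[{"delta_pos":[-0.0113,0.0313,0],"dr":[0,0,0]}]'>/dev/null; python3 st.py )
```

```text
t 7.10 x 0.0002 y -0.0430 z 0.0613 fx 0.9 fy -0.5 fz 0.2
t 7.20 x 0.0002 y -0.0409 z 0.0613 fx -0.6 fy 1.1 fz 0.2
t 7.30 x 0.0002 y -0.0400 z 0.0613 fx -0.5 fy -0.1 fz -0.0
t 7.40 x 0.0002 y -0.0394 z 0.0613 fx 0.9 fy -4.3 fz -1.4
t 7.50 x 0.0002 y -0.0390 z 0.0614 fx 0.6 fy -9.3 fz -2.3
t 7.60 x 0.0002 y -0.0382 z 0.0614 fx 0.8 fy -8.1 fz -1.8
t 7.70 x 0.0002 y -0.0374 z 0.0613 fx 0.8 fy -3.8 fz 0.1
t 7.80 x 0.0002 y -0.0361 z 0.0613 fx -0.3 fy -2.8 fz -1.0
t 7.90 x 0.0002 y -0.0348 z 0.0613 fx 0.4 fy -3.4 fz -0.4
t 8.00 x 0.0002 y -0.0335 z 0.0614 fx -0.1 fy -2.1 fz -0.5
```

```bash
(python3 -m handwheel '[{"delta_pos":[-0.0226,0.0627,0],"dr":[0,0,0]},{"delta_pos":[-0.0226,0.0627,0],"dr":[0,0,0]}]'>/dev/null; python3 st.py
python3 -m handwheel '[{"delta_pos":[-0.0226,0.0627,0],"dr":[0,0,0]}]'>/dev/null; python3 st.py
python3 -m handwheel '[{"delta_pos":[-0.0113,0.0313,0],"dr":[0,0,0]}]'>/dev/null; python3 st.py
python3 -m handwheel '[{"delta_pos":[-0.0113,0.0313,0],"dr":[0,0,0]}]'>/dev/null; python3 st.py
python3 -m handwheel '[{"delta_pos":[-0.0113,0.0313,0],"dr":[0,0,0]}]'>/dev/null; python3 st.py
python3 -m handwheel '[{"delta_pos":[-0.0113,0.0313,0],"dr":[0,0,0]}]'>/dev/null; python3 st.py
python3 -m handwheel '[{"delta_pos":[-0.0113,0.0313,0],"dr":[0,0,0]}]'>/dev/null; python3 st.py
python3 -m handwheel '[{"delta_pos":[-0.0113,0.0313,0],"dr":[0,0,0]}]'>/dev/null; python3 st.py )
```

```text
t 8.20 x 0.0001 y -0.0291 z 0.0614 fx -0.7 fy -0.7 fz 0.2
t 8.30 x 0.0002 y -0.0271 z 0.0614 fx -0.5 fy -0.2 fz -0.1
t 8.40 x 0.0002 y -0.0261 z 0.0614 fx -0.0 fy -0.4 fz -0.1
t 8.50 x 0.0002 y -0.0254 z 0.0614 fx -0.3 fy -3.7 fz -1.1
t 8.60 x 0.0002 y -0.0249 z 0.0614 fx 0.2 fy -3.7 fz -0.4
t 8.70 x 0.0002 y -0.0243 z 0.0615 fx 1.7 fy -9.9 fz -1.9
t 8.80 x 0.0002 y -0.0233 z 0.0614 fx -0.9 fy -3.9 fz 1.0
t 8.90 x 0.0002 y -0.0219 z 0.0614 fx 1.0 fy -3.3 fz 0.0
```

```bash
(python3 -m handwheel '[{"delta_pos":[-0.0113,0.0313,0],"dr":[0,0,0]}]'>/dev/null; python3 st.py
python3 -m handwheel '[{"delta_pos":[-0.0113,0.0313,0],"dr":[0,0,0]}]'>/dev/null; python3 st.py
python3 -m handwheel '[{"delta_pos":[-0.0113,0.0313,0],"dr":[0,0,0]}]'>/dev/null; python3 st.py
python3 -m handwheel '[{"delta_pos":[-0.0113,0.0313,0],"dr":[0,0,0]}]'>/dev/null; python3 st.py
python3 -m handwheel '[{"delta_pos":[-0.0113,0.0313,0],"dr":[0,0,0]}]'>/dev/null; python3 st.py
python3 -m handwheel '[{"delta_pos":[-0.0113,0.0313,0],"dr":[0,0,0]}]'>/dev/null; python3 st.py
python3 -m handwheel '[{"delta_pos":[0,0,0],"dr":[0,0,0]},{"delta_pos":[0,0,0],"dr":[0,0,0]}]'>/dev/null; python3 st.py )
```

```text
t 9.00 x 0.0002 y -0.0206 z 0.0614 fx -0.0 fy -2.8 fz -0.3
t 9.10 x 0.0002 y -0.0194 z 0.0614 fx 0.5 fy -1.5 fz -0.1
t 9.20 x 0.0002 y -0.0183 z 0.0614 fx -0.1 fy -0.7 fz -0.5
t 9.30 x 0.0001 y -0.0172 z 0.0613 fx 0.4 fy -1.0 fz -0.4
t 9.40 x 0.0001 y -0.0162 z 0.0613 fx 0.3 fy 0.2 fz -0.1
t 9.50 x 0.0001 y -0.0153 z 0.0613 fx -0.6 fy 0.5 fz -0.5
t 9.70 x 0.0002 y -0.0154 z 0.0613 fx 0.3 fy 1.6 fz 0.4
```

```bash
(python3 -m handwheel '[{"delta_pos":[-0.0113,0.0313,0],"dr":[0,0,0]},{"delta_pos":[-0.0113,0.0313,0],"dr":[0,0,0]},{"delta_pos":[-0.0113,0.0313,0],"dr":[0,0,0]}]'>/dev/null; python3 st.py
python3 -m handwheel '[{"delta_pos":[0.0226,-0.0627,0],"dr":[0,0,0]},{"delta_pos":[0.0226,-0.0627,0],"dr":[0,0,0]},{"delta_pos":[0.0226,-0.0627,0],"dr":[0,0,0]},{"delta_pos":[0,0,0.5],"dr":[0,0,0]},{"delta_pos":[0,0,1],"dr":[0,0,0]},{"delta_pos":[0,0,1],"dr":[0,0,0]},{"delta_pos":[0,0,0.5],"dr":[0,0,0]},{"delta_pos":[0,0,0],"dr":[0,0,0]}]'>/dev/null; python3 st.py
python3 - <<'E'
from h import *
o=np.array([.567,.062]);y=np.array([-.3388,.9409]);x=np.array([.9409,.3388])
for n in ['scene','side']:
    snap(n); c=calibration(n)
    for q,z in [('lever_push',.052),('lock_top',.0535),('dropper_bottle',0),('vial_one',0)]:
        for m in mark_of(n,q)[:4]:
            p=onz(c,m['location'],z)[:2]-o; print(n,q,round(m['conf'],2),np.round([p@x,p@y],4))
E
)
```

```text
t 10.00 x 0.0001 y -0.0125 z 0.0613 fx 0.7 fy -0.5 fz -0.5
t 10.80 x 0.0017 y -0.0189 z 0.1541 fx 0.9 fy -0.2 fz 0.5
scene lever_push 0.87 [-0.0332 -0.458 ]
scene lever_push 0.82 [-0.2554 -0.147 ]
scene lever_push 0.58 [-0.0063  0.003 ]
scene lock_top 0.57 [-0.0125 -0.3113]
scene lock_top 0.55 [-0.2346 -0.0051]
scene lock_top 0.51 [0.0029 0.0991]
scene dropper_bottle 0.79 [-0.0074  0.1603]
side lever_push 0.63 [-0.2529 -0.15  ]
side lever_push 0.55 [ 0.0024 -0.0058]
side lever_push 0.54 [-0.0279 -0.4544]
side lock_top 0.62 [ 0.0008 -0.3114]
side lock_top 0.56 [-0.2359 -0.0167]
side lock_top 0.4 [0.0588 0.0035]
side lock_top 0.36 [0.0065 0.0884]
side dropper_bottle 0.57 [-0.0043  0.1608]
side vial_one 0.44 [-0.0792 -0.1269]
side vial_one 0.36 [-0.0652  0.0552]
```

```bash
python3 -m handwheel '[{"delta_pos":[-0.245,0.665,0],"dr":[0,0,0]},{"delta_pos":[-0.245,0.665,0],"dr":[0,0,0]},{"delta_pos":[-0.245,0.665,0],"dr":[0,0,0]},{"delta_pos":[-0.245,0.665,0],"dr":[0,0,0]},{"delta_pos":[-0.245,0.665,0],"dr":[0,0,0]},{"delta_pos":[0,0,-0.7],"dr":[0,0,0]},{"delta_pos":[0,0,-0.8],"dr":[0,0,0]},{"delta_pos":[0,0,-0.7],"dr":[0,0,0]},{"delta_pos":[0,0,0],"dr":[0,0,0]},{"delta_pos":[0,0,0],"dr":[0,0,0]}]' >/dev/null; python3 st.py; python3 - <<'E'
from h import *
a=snap('wrist'); b=snap('side'); b=cv2.resize(b[110:230,170:330],(512,384),interpolation=cv2.INTER_CUBIC)
cv2.imwrite('pics/e.png',cv2.resize(np.hstack([a,b]),(800,300))[:,:,::-1])
E
```

```text
t 12.30 x -0.0005 y 0.0877 z 0.0855 fx 0.0 fy -0.0 fz 0.7
```

View pics/e.png

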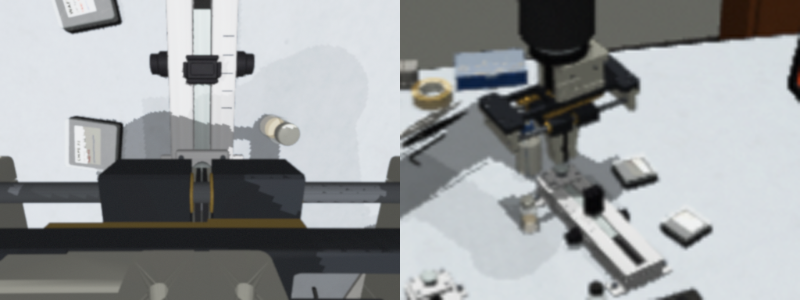

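```bash
(python3 -m handwheel '[{"delta_pos":[0,0,-0.2],"dr":[0,0,0]},{"delta_pos":[0,0,-0.2],"dr":[0,0,0]},{"delta_pos":[0,0,0],"dr":[0,0,0]}]' >/dev/null; python3 st.py
python3 -m handwheel '[{"delta_pos":[0,0,-0.05],"dr":[0,0,0]},{"delta_pos":[0,0,0],"dr":[0,0,0]}]' >/dev/null; python3 st.py
python3 -m handwheel '[{"delta_pos":[0,0,-0.05],"dr":[0,0,0]},{"delta_pos":[0,0,0],"dr":[0,0,0]}]' >/dev/null; python3 st.py)
```

```text
t 12.70 x -0.0009 y 0.0877 z 0.0728 fx -0.6 fy -0.6 fz -1.0
t 12.90 x -0.0007 y 0.0877 z 0.0719 fx -1.6 fy -1.2 fz -0.1
t 13.10 x -0.0007 y 0.0877 z 0.0704 fx -0.9 fy 0.7 fz 1.7
```

```bash
(python3 -m handwheel '[{"delta_pos":[0,0,-0.04],"dr":[0,0,0]},{"delta_pos":[0,0,0],"dr":[0,0,0]}]' >/dev/null; python3 st.py
python3 -m handwheel '[{"delta_pos":[0,0,-0.04],"dr":[0,0,0]},{"delta_pos":[0,0,0],"dr":[0,0,0]}]' >/dev/null; python3 st.py
python3 -m handwheel '[{"delta_pos":[0,0,-0.04],"dr":[0,0,0]},{"delta_pos":[0,0,0],"dr":[0,0,0]}]' >/dev/null; python3 st.py
python3 -m handwheel '[{"delta_pos":[0,0,-0.03],"dr":[0,0,0]},{"delta_pos":[0,0,0],"dr":[0,0,0]}]' >/dev/null; python3 st.py)
```

```text
t 13.30 x -0.0006 y 0.0877 z 0.0691 fx -0.6 fy -0.8 fz 1.8
t 13.50 x -0.0006 y 0.0877 z 0.0678 fx -1.4 fy -1.0 fz 1.6
t 13.70 x -0.0006 y 0.0878 z 0.0666 fx -1.0 fy -0.6 fz 1.4
t 13.90 x -0.0006 y 0.0877 z 0.0663 fx -2.5 fy -0.4 fz 7.8
```

```bash
(python3 -m handwheel '[{"delta_pos":[0,0,-0.03],"dr":[0,0,0]},{"delta_pos":[0,0,0],"dr":[0,0,0]}]' >/dev/null; python3 st.py
python3 -m handwheel '[{"delta_pos":[0,0,0.3],"dr":[0,0,0]},{"delta_pos":[0,0,0.8],"dr":[0,0,0]},{"delta_pos":[0,0,1],"dr":[0,0,0]},{"delta_pos":[0,0,1],"dr":[0,0,0]},{"delta_pos":[0.25,-0.7,0.5],"dr":[0,0,0]},{"delta_pos":[0.25,-0.7,0],"dr":[0,0,0]},{"delta_pos":[0.25,-0.7,0],"dr":[0,0,0]},{"delta_pos":[0,0,0],"dr":[0,0,0]}]'; python3 -m handwheel '[{"delta_pos":[-0.3,0.9,0.5],"dr":[0,0,0]},{"delta_pos":[-0.3,0.9,0.5],"dr":[0,0,0]},{"delta_pos":[-0.3,0.9,0],"dr":[0,0,0]},{"delta_pos":[-0.3,0.9,0],"dr":[0,0,0]},{"delta_pos":[-0.3,0.9,0],"dr":[0,0,0]},{"delta_pos":[-0.3,0.9,0],"dr":[0,0,0]},{"delta_pos":[-0.3,0.9,0],"dr":[0,0,0]},{"delta_pos":[0,0,0],"dr":[0,0,0]}]'>/dev/null; python3 st.py
python3 - <<'E'
from h import *
a=snap('wrist'); b=snap('side'); b=cv2.resize(b[140:240,190:323],(512,384),interpolation=cv2.INTER_CUBIC)
cv2.imwrite('pics/f.png',cv2.resize(np.hstack([a,b]),(800,300))[:,:,::-1])
E
)
```

```text
t 14.10 x -0.0006 y 0.0877 z 0.0661 fx -5.7 fy 0.2 fz 14.1
t: 14.9
eef_pos: [0.5598, 0.0798, 0.1732]
ee_rot: [-3.141, 0.0, -1.225]
force: [-0.9, -0.5, -0.5]
width: 0.0006
gripper_force: 0.0
t 15.70 x 0.0042 y 0.2233 z 0.2030 fx -0.2 fy 1.3 fz 0.3
```

View pics/f.png

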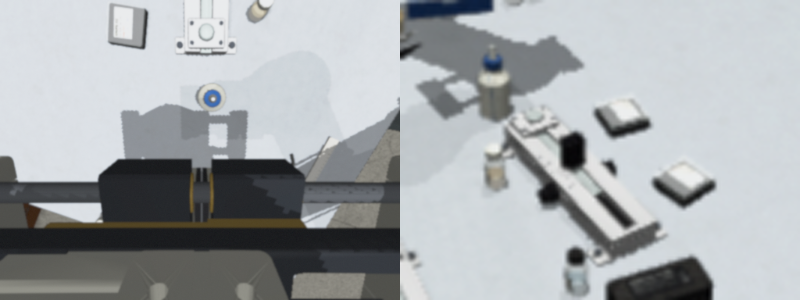

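The pin cap is low on the bridge, the lever stands at mid-slot, and the things around are upright and in place, so I'm handing in.

```bash
python3 -c "from station import *; print(job_done())"
```

```text
the job is handed in; nothing more can be done
None
```

By feel, the lever is seated in the third click and the lock pin is pressed fully down (it stopped after about 6 mm); nothing around the changer looked moved, and I handed the job in at about 16 s, with no verdict returned.

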